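# Turn a cover plate face up on the turning stand

### The job

The cover plate in front of the turning stand lies white side down. Slide it along the bench and push its near edge so that its far edge climbs the stand's sloping face, until the plate leans flush against the face; then tip it over its lower edge back towards the front, so that it ends flat on the bench, white side up, directly in front of the stand. Push gently - never load the stand with more than 25 N - and leave the other things where they are.

Things in the scene. Friction and masses are not known exactly. Their poses are not given: they have to be found in the camera images.
- plate: The cover plate to turn over: square, 100 x 100, 10 thick, about 0.15 to 0.3 kg; dark metal back, white front. It starts lying white side down. Origin: centre of its WHITE face; its z axis points out of the DARK face (up at the start, down when the job is done); x and y run parallel to its sides.
- stand: Turning stand, fixed to the bench: two aluminium side rails (22 high, 176 clear between them) along its x, from 10 in front of the origin to 150 behind it, a 14 high bar across their rear ends, and between them a slippery varnished plywood sloping face. Origin: on the bench, midway between the rails; x points from the open front, where the plate lies, into the stand; z up.
- foot_mid (a point): Mean place of the face's foot, the line parallel to the stand's y where face meets bench: on the bench, 20 behind the stand's origin. The real foot is locked anywhere from 20 in front to 20 behind this point (not measured: feel or see it). Face: 150 wide, 10 thick, rises at 55 degrees, leaning back; ends 56 above the bench, open behind; springy, gives 1 mm per 8 N, at most 4.
- plate_done: A finished cover plate, same size as the other, white front up (bystander, leave alone). Origin: centre of its underside.
- wallbox: Open steel wall box, 100 x 100 x 45 (bystander). Origin: centre of its underside.
- screwdriver: Screwdriver with red handle, lying on the bench (bystander). Origin on the bench under it, long axis along its x.
- tape: Blue roll of tape lying flat, 100 diameter, 20 high (bystander). Origin: centre of its underside.
- coupler: Small upright conduit coupler, 38 diameter, 50 high (bystander). Origin: centre of its underside.
- cup: Yellow plastic cup, 72 diameter, 70 high (bystander). Origin: centre of its underside.
There are look-alikes about, which are no part of the job. What is shaped like the plate but green or turquoise is not meant.

How it is judged:
By the outcome, as a careful person would: the job done as asked, in the order asked, and still so for the second after the job is handed in, with the robot touching nothing.
It also fails if it takes over 61 s, if anything falls off the work surface, if the arm or the gripper's body presses on something with over 40 N, if the wrist force passes 120 N, or if a joint passes its speed limit or range.

### The arm

A 6-joint arm with a two-finger parallel gripper is mounted at the origin on the work surface. World frame = base frame: x ahead of the robot, y to its left, z up, the work surface at z = 0. Lengths are in m, angles in rad, forces in N, time in s.
With the tool pointing down it reaches from about 0.375 to 0.9 m from the base axis. Payload 3.1 kg.
Tool frame: the origin (TCP) lies at the very end of the fingers, on their centre line; the grasp point (between the pads) lies 19 mm behind it; x points along the fingers, z is the direction in which the jaws open and shut, and the axes are right-handed (so a half turn about x gives the same grasp; the last joint's range is limited). The gripper opens to 85 mm and grips with 20 to 120 N. Pads are 22 mm wide; open, the fingers measure 114 mm over their backs; the gripper's body (76 mm by 85 mm) begins 54 mm behind the grasp point. The pads swing forward as they close: fully open they stand 13 mm farther back than shut.
Start: joints at [-1.339, 0.527, 1.433, -0, 1.181, -0.178], TCP at [0.25, -0.573, 0.231] pointing down, gripper open.
Joint ranges: [-3.08, 3.08], [-0.75, 2.2], [0.22, 2.44], [-1.43, 4.57], [0, 2.65], [-2.85, 2.85]. Speed limits (rad/s): [2.79, 2.79, 3.14, 3.14, 3.14, 3.14].

### API

Orientations are given as a unit quaternion [x, y, z, w].
In Python, from station import manip, viewer, job gives the robot as it stands.
- The arm moves only by the tool move_arm, never from a script. Its argument "deltas" is one flat list of numbers, 7 for each row, row after row: the finger opening in mm, from 0 to 85.4, then the shift along the tool's x, y, z in mm, then the turn, a rotation vector about the tool's x, y, z in degrees. In form: [jaw, tx, ty, tz, rx, ry, rz, jaw, tx, ty, tz, rx, ry, rz, ...]. A call has 1 to 10 rows; each row shifts and turns the commanded pose from where the row before left it, along the tool's axes as they then stand; what a row does not reach is not made up. A row lasts 1/10 s, in which the tool goes at most 50 mm and 8.59 degrees, less where a joint would pass 70% of its speed; a pose out of reach is approached as far as the arm can. A call is refused whole if a number of a shift passes 50 or a number of a turn 8.59, either way. A call with a gripper value outside its range is refused whole. The fingers move at their own pace and stop on an object; "force" is the grip in N (left out, the last holds). Time passes only in rows, so rows that do not move let the fingers close. It gives the time, the measured TCP pose, the force and the opening at its end, in the units of the state.
- manip.sense(): the state, without advancing time (a new reading comes with each control period).
- viewer.snapshot(name): name is "side" or "top" or "wrist"; returns a dict with "image" (400x640x3 uint8, red, green, blue), "depth" (400x640 float32, m along the optical axis (not along the pixel's ray), 0 where there is no reading), "fovy" (degrees; the focal length in pixels is half the picture's height over the tangent of half this angle, whatever the lens; pixels are square), "cx", "cy" (the principal point, pixels), "R" (3x3) and "t" (3): a world point X has camera coordinates R X + t. Camera axes: x right, y down, z forward; pixel columns grow to the right and rows downward; lengths in m; the calibration is good to about 2 mm. A picture is of the moment at which its call begins.
- job.sign_off(): hands the job in, once; it reports no verdict.
The state is a dict: "t": time; "q": joint angles; "qd": joint speeds; "tau": joint torques, N m; "tcp_pos": TCP position; "tool_rot": TCP orientation; "force": force on the tool from outside, world axes, zero at the start; "ft_torque": the same for the moment, N m; "finger_gap": opening from 0.0 (shut) to 1.0 (fully open).
Only numpy, scipy, OpenCV 4.12 (cv2) and the standard library are available. Lean on these libraries where they do the work, as an engineer would, in place of code of your own. Each camera call takes 0.05 s, during which the arm holds its last target.

## Working session

There is one attempt and no reset: what is moved stays moved. The work goes in short steps, Python scripts to look and compute and a tool call to move; the robot and the scene stay as the last step left them, time stands still between calls to the robot, and variables do not carry over. Pictures are saved under pics/ and viewed, and the job is handed in when it is done.

Besides the shell and the picture viewer there is one more tool, called by a JSON object that holds its "method" and its "body", one argument or row to a line. move_arm: Moves the arm, as the interface text tells. Its arguments: {"type":"object","properties":{"deltas":{"type":"array"},"force":{"type":"number"}},"required":["deltas"]}

```bash
ls; mkdir -p pics; python3 - <<'E'
from station import manip, viewer, job
import cv2, numpy as np
print(manip.sense())
for n in ["top","side","wrist"]:
    s=viewer.snapshot(n); cv2.imwrite(f"pics/{n}0.png",s["image"][:,:,::-1]); np.savez(f"{n}0.npz",**s)
    print(n,s["fovy"],s["cx"],s["cy"],s["R"].round(3).tolist(),s["t"].round(3))
E
```

```text
pics
{'t': 0.0, 'q': array([-1.33847899e+00,  5.28451273e-01,  1.43392078e+00,  2.32672809e-07,
        1.18142326e+00, -1.78491315e-01]), 'qd': array([-0.00108436,  0.00113061,  0.00160597, -0.00121332,  0.0004879 ,
        0.00098406]), 'tau': array([-1.47523201e-04, -4.42351913e+01, -1.78025579e+01, -2.49534687e-04,
        8.47206888e-03,  1.40788902e-05]), 'tcp_pos': array([ 0.24945498, -0.57226073,  0.23033691]), 'tool_rot': array([ 0.38804329,  0.59203566, -0.38697189,  0.59090519]), 'force': array([-0.75907276,  0.22893468,  0.85366155]), 'ft_torque': array([0.07843528, 0.03695244, 0.00298819]), 'finger_gap': 0.999915006268081}
top 51.9148303859654 314.988588160367 197.6840450252895 [[0.009, -1.0, 0.008], [-0.997, -0.01, -0.074], [0.074, -0.008, -0.997]] [-0.022  0.471  1.22 ]
side 52.968225743674786 320.7240089380812 198.23342847943368 [[-0.968, -0.251, -0.016], [-0.183, 0.746, -0.641], [0.173, -0.617, -0.768]] [0.474 0.116 0.918]
wrist 65.19477043676265 319.80895968602874 201.88572765136183 [[0.399, -0.917, -0.001], [-0.883, -0.384, 0.27], [-0.248, -0.107, -0.963]] [-0.625 -0.035  0.378]
```

View pics/top0.png

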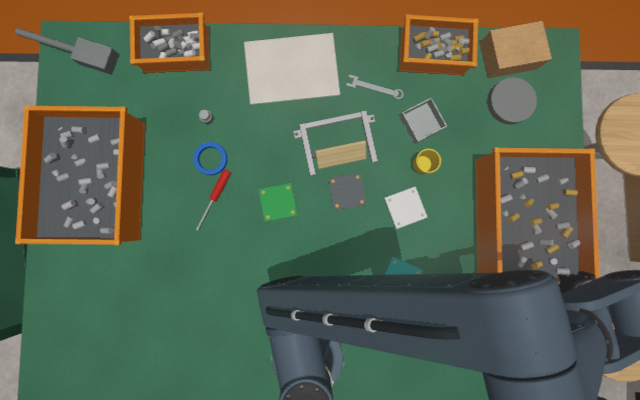

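View pics/side0.png

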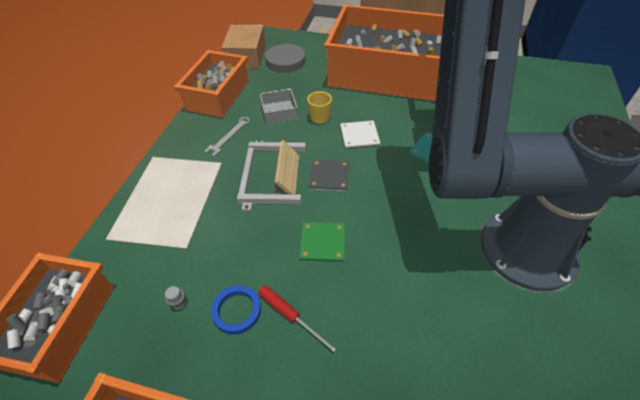

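View pics/wrist0.png

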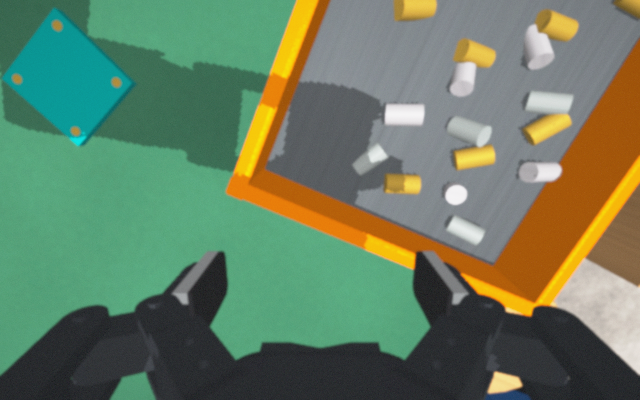

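The top view shows the dark plate at about (348,191), the stand around (338,143) and the green look-alike at (278,202). I'll enlarge this area.

```bash
cat > h.py <<'E'
import cv2, numpy as np
def load(f): return dict(np.load(f))
def crop(s,u0,v0,u1,v1,k,name):
    im=s["image"][v0:v1,u0:u1,::-1]
    im=cv2.resize(im,None,fx=k,fy=k,interpolation=cv2.INTER_CUBIC)
    step=10
    for u in range((u0+9)//10*10,u1,step):
        x=int((u-u0+.5)*k); cv2.line(im,(x,0),(x,6 if u%50 else 14),(255,255,0),1)
        if u%20==0: cv2.putText(im,str(u),(x-10,24),0,.35,(255,255,0),1)
    for v in range((v0+9)//10*10,v1,step):
        y=int((v-v0+.5)*k); cv2.line(im,(0,y),(6,y),(255,255,0),1)
        if v%20==0: cv2.putText(im,str(v),(8,y+4),0,.35,(255,255,0),1)
    cv2.imwrite(name,im)
def px2w(s,u,v,z):
    f=200/np.tan(np.radians(float(s["fovy"]))/2)
    d=np.array([(u-s["cx"])/f,(v-s["cy"])/f,1.])
    R=s["R"];c=-R.T@s["t"];w=R.T@d
    return c+w*(z-c[2])/w[2]
def w2px(s,X):
    f=200/np.tan(np.radians(float(s["fovy"]))/2)
    p=s["R"]@np.asarray(X,float)+s["t"]
    return np.array([s["cx"]+f*p[0]/p[2],s["cy"]+f*p[1]/p[2]])
def dep(s,u,v):
    f=200/np.tan(np.radians(float(s["fovy"]))/2)
    d=s["depth"][int(v),int(u)]
    return s["R"].T@(np.array([(u-s["cx"])/f,(v-s["cy"])/f,1])*d-s["t"])
E
python3 - <<'E'
from h import *
s=load("top0.npz"); crop(s,285,100,395,220,7 and 5,"pics/c_top.png")
s=load("side0.npz"); crop(s,225,120,365,220,5,"pics/c_side.png")
E
```

```text
(no output)
```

View pics/c_top.png

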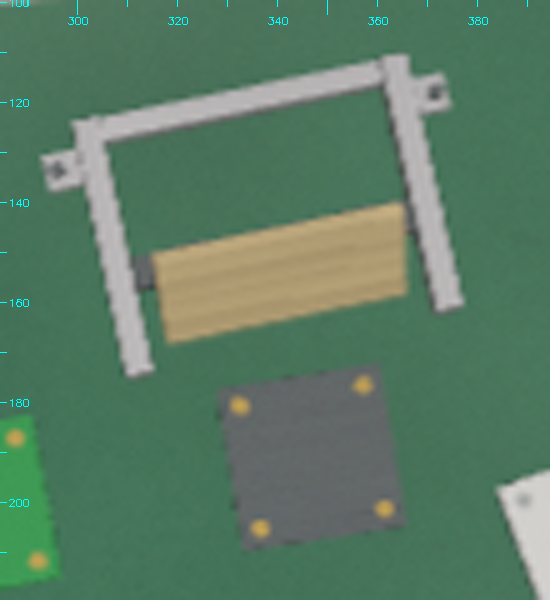

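View pics/c_side.png

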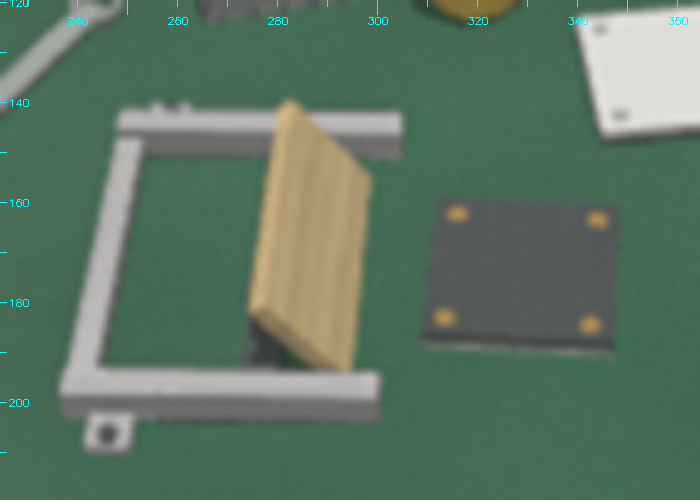

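```bash
cat > m.py <<'E'
from h import *
s=load("top0.npz")
P=lambda x,y,z: px2w(s,285+x/5-.5,100+y/5-.5,z)
pl=[P(*a,.01) for a in[(218,393),(380,366),(407,524),(245,550)]]
print("plate",np.round(pl,4), "c",np.mean(pl,0).round(4))
e=pl[1]-pl[0]+pl[2]-pl[3]; n=pl[0]-pl[3]+pl[1]-pl[2]
print("side lens",np.linalg.norm(e)/2,np.linalg.norm(n)/2,"ang of far normal",np.degrees(np.arctan2(n[1],n[0])),"from y edge",np.degrees(np.arctan2(e[0],-e[1])))
L=[P(127,376,.022),P(154,370,.022)];Rr=[P(437,311,.022),P(464,303,.022)]
print("rails front",np.round(L+Rr,4))
rl=P(73,122,.022);rr=P(408,55,.022);print("rear",rl.round(4),rr.round(4))
ax=(rl-L[0])+(rr-P(464-27-0,311,.022)) if 0 else (rl-L[0])
print("axis left",np.degrees(np.arctan2(ax[1],ax[0])),np.linalg.norm(ax))
ax=(rr-Rr[1]);print("axis right",np.degrees(np.arctan2(ax[1],ax[0])),np.linalg.norm(ax))
d=Rr[0]-L[1]; print("gap",np.linalg.norm(d), "ang",np.degrees(np.arctan2(d[0],-d[1])))
mid=(L[1]+Rr[0])/2; print("front mid",mid)
for a in [(168,344,0),(407,295,0),(153,253,.056),(405,203,.056),(165,346,.0)]: print(a,P(*a).round(4))
S=load("side0.npz")
Q=lambda x,y,z: px2w(S,225+x/5-.5,120+y/5-.5,z)
print("side plate",[Q(*a,.01).round(4).tolist() for a in [(437,201),(619,207),(612,349),(422,341)]])
print("side face", [Q(*a).round(4).tolist() for a in [(371,178,0),(349,371,0),(290,100,.056),(250,313,.056)]])
print("rails",[Q(*a).round(4).tolist() for a in[(402,134,.022),(402,113,.022),(380,372,.022),(380,400,.022)]])
E
python3 m.py
```

```text
plate [[ 0.5321 -0.0572  0.01  ]
 [ 0.5496 -0.1558  0.01  ]
 [ 0.4534 -0.1723  0.01  ]
 [ 0.4367 -0.0742  0.01  ]] c [ 0.4929 -0.1149  0.01  ]
side lens 0.0998091885296836 0.09725177229132534 ang of far normal 9.906272037071673 from y edge 9.882564084489774
rails front [[ 0.5403 -0.0019  0.022 ]
 [ 0.5441 -0.0181  0.022 ]
 [ 0.5818 -0.1888  0.022 ]
 [ 0.5869 -0.2052  0.022 ]]
rear [0.6954 0.0325 0.022 ] [ 0.7393 -0.1713  0.022 ]
axis left 12.503238708819936 0.15886812957211968
axis right 12.544857588305167 0.15613534677490226
gap 0.17486999664447336 ang 12.446626736111046
front mid [ 0.56298663 -0.103462    0.022     ]
(168, 344, 0) [ 0.5632 -0.0267  0.    ]
(407, 295, 0) [ 0.5952 -0.1736  0.    ]
(153, 253, 0.056) [ 0.6089 -0.0166  0.056 ]
(405, 203, 0.056) [ 0.6404 -0.165   0.056 ]
(165, 346, 0.0) [ 0.562  -0.0249  0.    ]
side plate [[0.5542, -0.1533, 0.01], [0.4563, -0.1722, 0.01], [0.4384, -0.0707, 0.01], [0.5347, -0.0528, 0.01]]
side face [[0.5981, -0.1719, 0.0], [0.5685, -0.0324, 0.0], [0.6384, -0.1648, 0.056], [0.6093, -0.0119, 0.056]]
rails [[0.5836, -0.1881, 0.022], [0.5883, -0.2047, 0.022], [0.5463, -0.0178, 0.022], [0.5411, -0.0003, 0.022]]
```

```bash
cat >> h.py <<'E'
from scipy.spatial.transform import Rotation as Ro
YAW=np.radians(12.5); F=np.array([.5645,-.1030])
xs=np.array([np.cos(YAW),np.sin(YAW)]); ys=np.array([-xs[1],xs[0]])
def st(p): d=np.asarray(p)[:2]-F; return np.array([d@xs,d@ys])
def plan(state,a,l,z,jaw='y'):
    # target in stand coords (front mid origin), tool pointing down
    R0=Ro.from_quat(state["tool_rot"]); p=state["tcp_pos"]
    t=np.r_[F+a*xs+l*ys,z]
    zz=np.r_[ys if jaw=='y' else xs,0]
    best=None
    for sg in(1,-1):
        X=np.array([0,0,-1.]);Z=sg*zz;Y=np.cross(Z,X)
        rel=(R0.inv()*Ro.from_matrix(np.c_[X,Y,Z])).as_rotvec(degrees=True)
        q6=state["q"][5]
        print("sg",sg,"rotvec",rel.round(2))
    print("tcp",p.round(4),"stand",st(p).round(4),"delta tool frame mm",(R0.inv().apply(t-p)*1000).round(1),"F",state["force"].round(1))
E
python3 - <<'E'
from h import *
from station import manip
s=load("wrist0.npz"); print("teal",[st(px2w(s,*a,.01)).round(3).tolist() for a in[(5,80),(55,10),(133,82),(80,145)]])
s=load("top0.npz"); print("done",[st(px2w(s,*a,.01)).round(3).tolist() for a in[(385,196),(414,187),(427,219),(399,227)]])
print("green",[st(px2w(s,*a,.01)).round(3).tolist() for a in[(291,184),(296,215)]])
S=manip.sense(); plan(S,-.16,.006,.10)
print(Ro.from_quat(S["tool_rot"]).as_matrix().round(3))
E
```

```text
teal [[-0.373, -0.034], [-0.293, -0.09], [-0.348, -0.171], [-0.428, -0.114]]
done [[-0.111, -0.106], [-0.102, -0.198], [-0.205, -0.215], [-0.211, -0.127]]
green [[-0.016, 0.166], [-0.111, 0.17]]
sg 1 rotvec [-1.6896e+02  1.0000e-02 -1.4000e-01]
sg -1 rotvec [ 1.104e+01 -1.000e-01 -1.000e-02]
tcp [ 0.2495 -0.5724  0.2305] stand [-0.4092 -0.3901] delta tool frame mm [ 131.2  320.4 -340.9] F [-0.4 -0.4 -0.6]
[[-0.     0.917  0.399]
 [ 0.002  0.399 -0.917]
 [-1.     0.    -0.002]]
```

{"method": "move_arm", "body": {
  "deltas": [50,0,32,-34,0,0,0,50,0,32,-34,0,0,0,50,0,32,-34,0,0,0,50,0,32,-34,0,0,0,50,0,32,-34,0,0,0,50,0,32,-34,0,0,0,50,0,32,-34,0,0,0,50,0,32,-34,0,0,0,50,0,32,-34,5.5,0,0,50,0,32,-34,5.5,0,0]
}}

```text
t: 1.15
tcp_pos: [0.4111, -0.1331, 0.2313]
tool_rot: [0.444, 0.551, -0.444, 0.55]
force: [1.5, -0.5, 0.2]
finger_gap: 0.583
```

```bash
python3 - <<'E'
from h import *
from station import manip
S=manip.sense(); plan(S,-.16,.006,.04); print(S["finger_gap"],S["t"])
E
```

```text
sg 1 rotvec [1.7978e+02 4.0000e-02 4.0000e-02]
sg -1 rotvec [-0.22 -0.03  0.03]
tcp [ 0.4111 -0.1331  0.2313] stand [-0.1563  0.0038] delta tool frame mm [191.3  -3.6  -2.1] F [ 1.5 -0.5  0.2]
0.5825587176033944 1.15
```

{"method": "move_arm", "body": {
  "deltas": [50,45,-1,-0.5,0,0,0,50,45,-1,-0.5,0,0,0,50,45,-1,-0.5,0,0,0,50,45,-1,-0.5,0,0,0,50,11,0,0,0,0,0,50,10,0,0,0,0,0,50,8,0,0,0,0,0,50,4,0,0,0,0,0,50,2,0,0,0,0,0,50,0,0,0,0,0,0]
}}

```text
t: 2.15
tcp_pos: [0.4075, -0.1344, 0.0169]
tool_rot: [0.442, 0.551, -0.442, 0.552]
force: [0.7, 0.1, 1.2]
finger_gap: 0.59
```

```bash
python3 - <<'E'
from h import *
from station import manip,viewer
S=manip.sense(); plan(S,-.16,.006,.04); print(S["finger_gap"],S["t"])
for n in["side","wrist"]:
    s=viewer.snapshot(n);np.savez(n+"1.npz",**s)
    if n=="side": crop(s,290,110,430,210,5,"pics/side1.png")
    else: cv2.imwrite("pics/wrist1.png",s["image"][:,:,::-1])
E
```

```text
sg 1 rotvec [-1.7996e+02  1.0000e-01  1.0000e-01]
sg -1 rotvec [ 0.04  0.06 -0.06]
tcp [ 0.4075 -0.1344  0.0169] stand [-0.1601  0.0034] delta tool frame mm [-23.1   0.1  -2.6] F [0.7 0.1 1.2]
0.5899967464863299 2.15
```

View pics/side1.png

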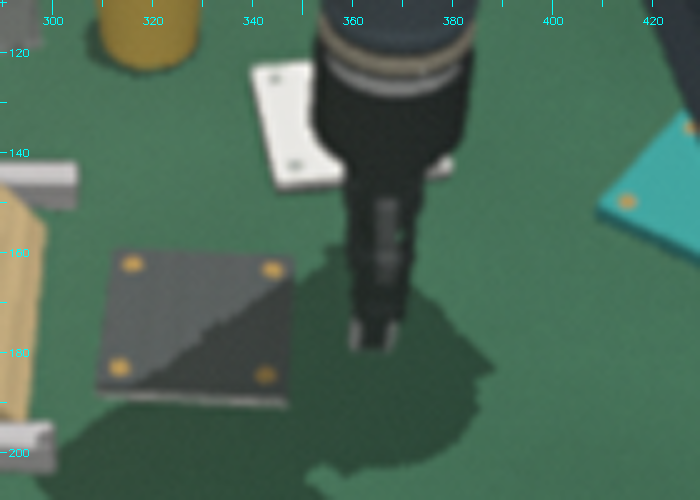

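View pics/wrist1.png

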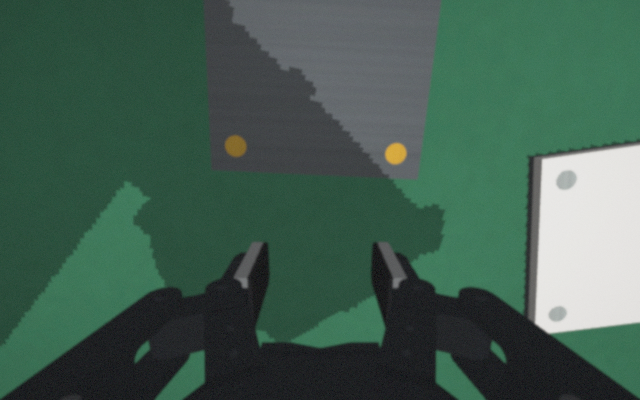

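{"method": "move_arm", "body": {
  "deltas": [50,6,0,0,0,0,0,50,4,0,0,0,0,0,50,2,0,0,0,0,0,50,2,0,0,0,0,0,50,0,0,0,0,0,0]
}}

```text
t: 2.75
tcp_pos: [0.4069, -0.134, 0.002]
tool_rot: [0.442, 0.552, -0.442, 0.551]
force: [-0.6, -0.2, 0.3]
finger_gap: 0.581
```

```bash
python3 - <<'E'
from h import *
from station import manip,viewer
S=manip.sense(); print(S["tcp_pos"],S["force"])
s=viewer.snapshot("side");np.savez("side2.npz",**s)
crop(s,340,150,400,200,10,"pics/side2.png")
E
```

```text
[ 0.40686273 -0.13400603  0.00198878] [-0.6448705  -0.16787502  0.31118326]
```

View pics/side2.png

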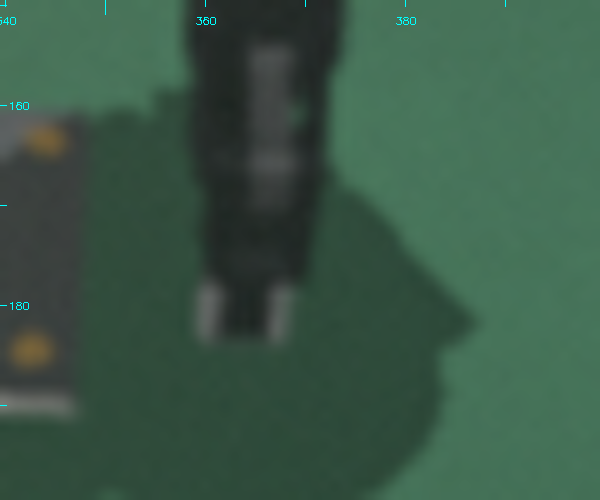

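{"method": "move_arm", "body": {
  "deltas": [50,2,0,0,0,0,0,50,0,6,0,0,0,0,50,0,7,0,0,0,0,50,0,5,0,0,0,0,50,0,5,0,0,0,0,50,0,5,0,0,0,0,50,0,5,0,0,0,0,50,0,5,0,0,0,0,50,0,5,0,0,0,0,50,0,5,0,0,0,0]
}}

```text
t: 3.8
tcp_pos: [0.4539, -0.1234, 0.0003]
tool_rot: [0.442, 0.552, -0.442, 0.551]
force: [-1.2, -0.3, 0.7]
finger_gap: 0.584
```

```bash
cat > look.py <<'E'
import sys
from h import *
from station import manip,viewer
S=manip.sense(); print("t",S["t"],"tcp",S["tcp_pos"].round(4),"stand",st(S["tcp_pos"]).round(4),"F",S["force"].round(1),"gap",S["finger_gap"].round(3))
k=sys.argv[1]
s=viewer.snapshot("side");np.savez(f"side{k}.npz",**s)
crop(s,225,100,385,210,5,f"pics/side{k}.png")
E
python3 look.py 3
```

```text
Traceback (most recent call last):
  File "look.py", line 4, in <module>
    S=manip.sense(); print("t",S["t"],"tcp",S["tcp_pos"].round(4),"stand",st(S["tcp_pos"]).round(4),"F",S["force"].round(1),"gap",S["finger_gap"].round(3))
                                                                                                                                  ^^^^^^^^^^^^^^^^^^^^^
AttributeError: 'float' object has no attribute 'round'
```

```bash
sed -i 's/S\["finger_gap"\].round(3)/round(S["finger_gap"],3)/' look.py; python3 look.py 3
```

```text
t 3.8 tcp [ 4.539e-01 -1.234e-01  3.000e-04] stand [-0.1124  0.004 ] F [-1.2 -0.3  0.7] gap 0.584
```

View pics/side3.png

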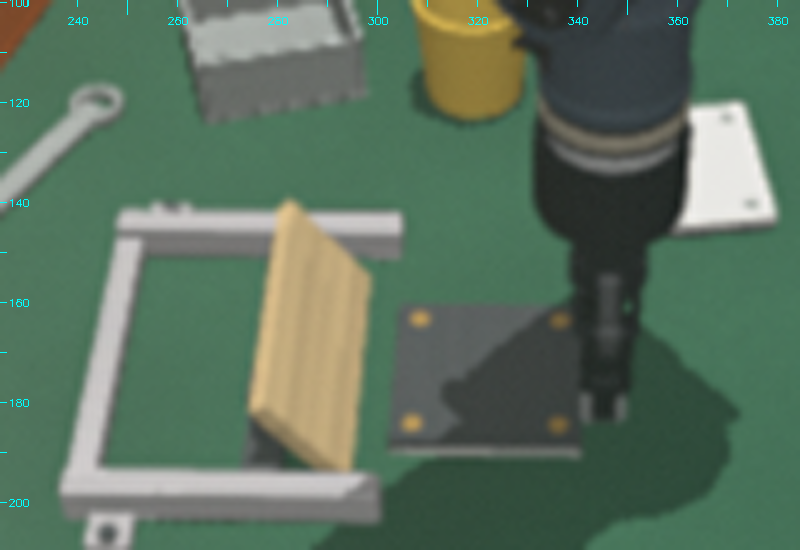

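{"method": "move_arm", "body": {
  "deltas": [50,0,4,0,0,0,0,50,0,4,0,0,0,0,50,0,4,0,0,0,0,50,0,3,0,0,0,0,50,0,3,0,0,0,0,50,0,3,0,0,0,0,50,0,3,0,0,0,0,50,0,3,0,0,0,0,50,0,3,0,0,0,0]
}}

```text
t: 4.75
tcp_pos: [0.481, -0.1163, 0.0001]
tool_rot: [0.442, 0.553, -0.443, 0.55]
force: [-5.9, -1.0, 1.9]
finger_gap: 0.589
```

```bash
python3 look.py 4
```

```text
t 4.75 tcp [ 4.810e-01 -1.163e-01  1.000e-04] stand [-0.0844  0.0051] F [-5.9 -1.   1.9] gap 0.589
```

View pics/side4.png

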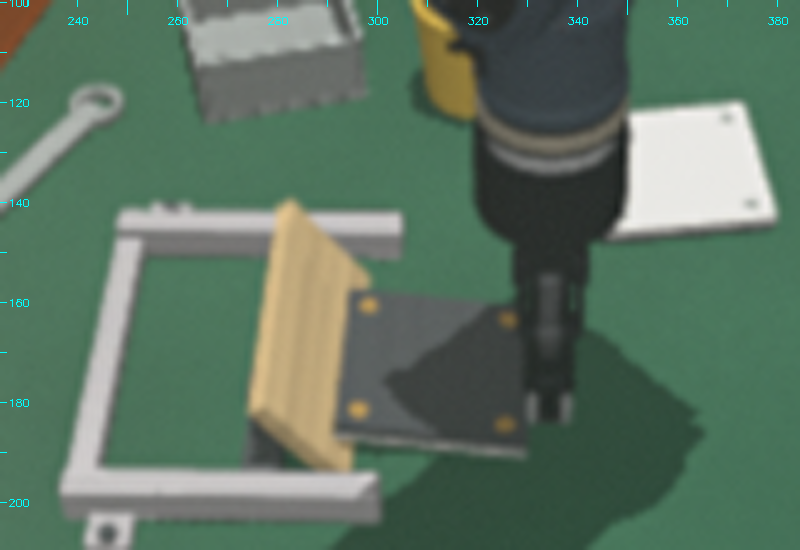

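{"method": "move_arm", "body": {
  "deltas": [50,0,3,0,0,0,0,50,0,3,0,0,0,0,50,0,3,0,0,0,0,50,0,3,0,0,0,0,50,0,3,0,0,0,0]
}}

```text
t: 5.3
tcp_pos: [0.4985, -0.114, 0.0003]
tool_rot: [0.442, 0.551, -0.442, 0.552]
force: [-2.9, 0.5, -0.6]
finger_gap: 0.585
```

{"method": "move_arm", "body": {
  "deltas": [50,0,3,0,0,0,0,50,0,3,0,0,0,0,50,0,3,0,0,0,0,50,0,3,0,0,0,0,50,0,3,0,0,0,0]
}}

```text
t: 5.8
tcp_pos: [0.5128, -0.1106, 0.0004]
tool_rot: [0.442, 0.552, -0.442, 0.552]
force: [-2.1, -1.2, -1.1]
finger_gap: 0.586
```

```bash
python3 look.py 5
```

```text
t 5.8 tcp [ 5.128e-01 -1.106e-01  4.000e-04] stand [-0.0521  0.0037] F [-2.1 -1.2 -1.1] gap 0.586
```

View pics/side5.png

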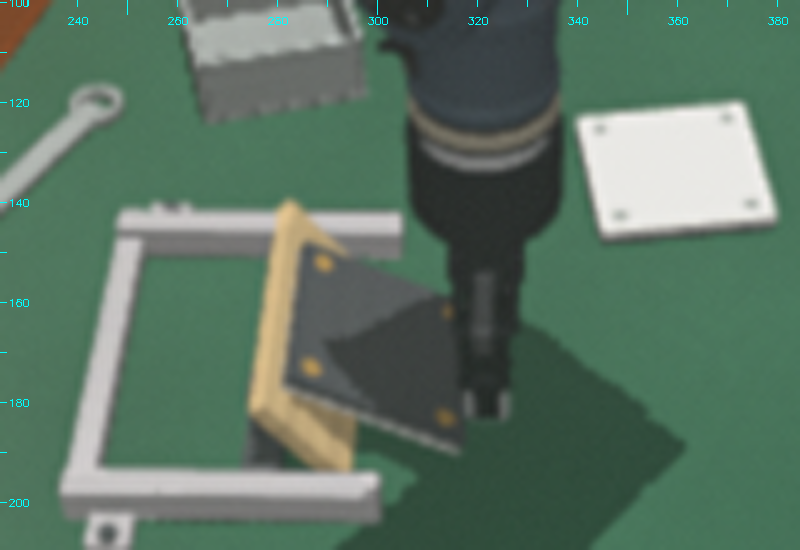

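The plate climbs cleanly; its far edge is at about (285,160) near the face top. I'll continue.

{"method": "move_arm", "body": {
  "deltas": [50,0,3,0,0,0,0,50,0,3,0,0,0,0,50,0,3,0,0,0,0,50,0,3,0,0,0,0,50,0,3,0,0,0,0]
}}

```text
t: 6.35
tcp_pos: [0.5277, -0.1074, 0.0004]
tool_rot: [0.443, 0.551, -0.442, 0.552]
force: [-0.6, -1.7, -0.3]
finger_gap: 0.59
```

{"method": "move_arm", "body": {
  "deltas": [50,0,3,0,0,0,0,50,0,3,0,0,0,0,50,0,3,0,0,0,0,50,0,3,0,0,0,0,50,0,3,0,0,0,0]
}}

```text
t: 6.85
tcp_pos: [0.5419, -0.104, 0.0003]
tool_rot: [0.442, 0.552, -0.442, 0.552]
force: [-1.0, -0.5, -0.3]
finger_gap: 0.583
```

```bash
python3 look.py 6
```

```text
t 6.85 tcp [ 5.419e-01 -1.040e-01  3.000e-04] stand [-0.0223  0.0039] F [-1.  -0.5 -0.3] gap 0.583
```

View pics/side6.png

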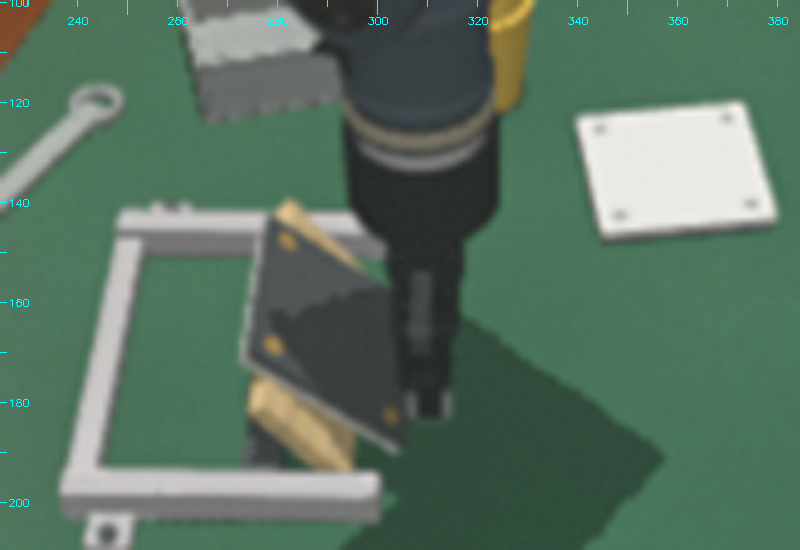

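{"method": "move_arm", "body": {
  "deltas": [50,0,2,0,0,0,0,50,0,2,0,0,0,0,50,0,2,0,0,0,0,50,0,2,0,0,0,0,50,0,2,0,0,0,0,50,0,2,0,0,0,0]
}}

```text
t: 7.5
tcp_pos: [0.5536, -0.1015, 0.0003]
tool_rot: [0.442, 0.552, -0.442, 0.552]
force: [-1.4, -0.4, -0.8]
finger_gap: 0.585
```

{"method": "move_arm", "body": {
  "deltas": [50,0,1,0,0,0,0,50,0,1,0,0,0,0,50,0,1,0,0,0,0,50,0,1,0,0,0,0]
}}

```text
t: 7.9
tcp_pos: [0.5573, -0.1006, 0.0004]
tool_rot: [0.442, 0.552, -0.442, 0.552]
force: [-2.1, -0.1, 0.6]
finger_gap: 0.588
```

```bash
python3 look.py 7
```

```text
t 7.9 tcp [ 5.573e-01 -1.006e-01  4.000e-04] stand [-0.0065  0.0039] F [-2.1 -0.1  0.6] gap 0.588
```

View pics/side7.png

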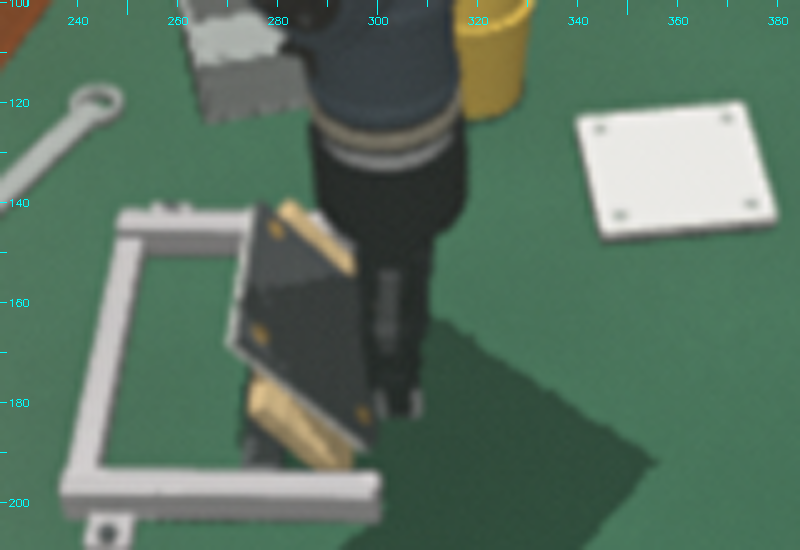

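{"method": "move_arm", "body": {
  "deltas": [50,0,1,0,0,0,0,50,0,1,0,0,0,0,50,0,0.5,0,0,0,0]
}}

```text
t: 8.25
tcp_pos: [0.5599, -0.1001, 0.0003]
tool_rot: [0.442, 0.552, -0.442, 0.552]
force: [-2.6, -0.5, -0.4]
finger_gap: 0.585
```

{"method": "move_arm", "body": {
  "deltas": [50,0,1,0,0,0,0,50,0,0.5,0,0,0,0]
}}

```text
t: 8.45
tcp_pos: [0.5614, -0.0998, 0.0003]
tool_rot: [0.442, 0.552, -0.442, 0.552]
force: [-2.1, 0.1, -0.1]
finger_gap: 0.585
```

```bash
python3 look.py 8
```

```text
t 8.45 tcp [ 5.614e-01 -9.980e-02  3.000e-04] stand [-0.0024  0.0038] F [-2.1  0.1 -0.1] gap 0.585
```

View pics/side8.png

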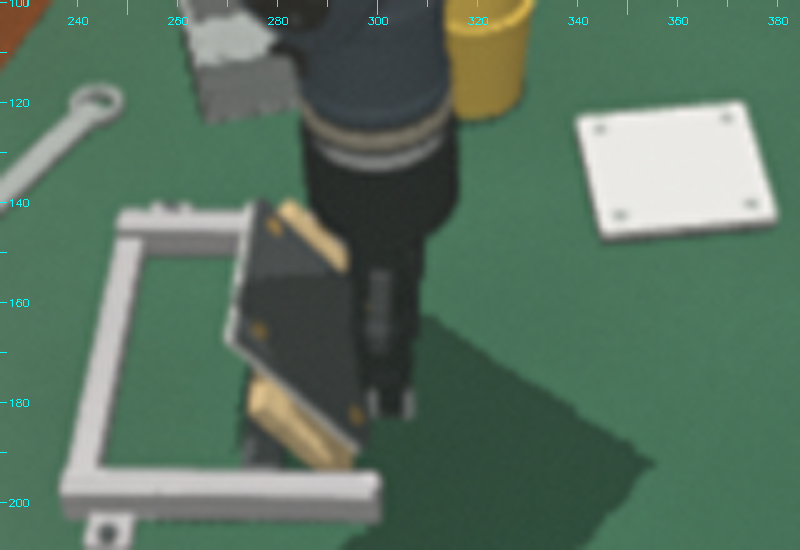

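{"method": "move_arm", "body": {
  "deltas": [50,0,1,0,0,0,0,50,0,0.5,0,0,0,0]
}}

```text
t: 8.7
tcp_pos: [0.5625, -0.0994, 0.0003]
tool_rot: [0.442, 0.552, -0.442, 0.551]
force: [-4.0, -0.9, 1.6]
finger_gap: 0.588
```

{"method": "move_arm", "body": {
  "deltas": [50,0,1,0,0,0,0,50,0,0.5,0,0,0,0]
}}

```text
t: 8.9
tcp_pos: [0.5629, -0.0992, 0.0003]
tool_rot: [0.442, 0.553, -0.443, 0.551]
force: [-5.3, -3.1, 2.6]
finger_gap: 0.587
```

{"method": "move_arm", "body": {
  "deltas": [50,0,0.5,0,0,0,0,50,0,0.5,0,0,0,0]
}}

```text
t: 9.1
tcp_pos: [0.5632, -0.0991, 0.0002]
tool_rot: [0.441, 0.553, -0.443, 0.551]
force: [-7.8, -4.6, 4.1]
finger_gap: 0.586
```

```bash
python3 look.py 9;python3 - <<'E'
from h import *
crop(load("side9.npz"),260,130,320,200,8,"pics/s9.png")
E
```

```text
t 9.1 tcp [ 5.632e-01 -9.910e-02  2.000e-04] stand [-0.0005  0.0041] F [-7.8 -4.6  4.1] gap 0.586
```

View pics/s9.png

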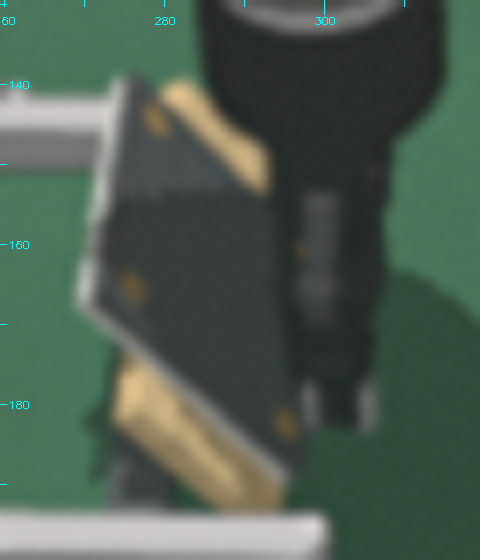

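```bash
cat > plane.py <<'E'
import sys
from h import *
def fit(s,poly):
    m=np.zeros((400,640),np.uint8); cv2.fillPoly(m,[np.array(poly,np.int32)],1)
    v,u=np.nonzero(m&(s["depth"]>0)); P=np.array([dep(s,a,b) for a,b in zip(u,v)])
    c=np.median(P,0); q=P-c
    for _ in range(3):
        n=np.linalg.svd(q-q.mean(0),full_matrices=0)[2][2]; r=(q-q.mean(0))@n; q=q[abs(r)<max(2.5*r.std(),.0005)]
    n*=np.sign(n[2]); h=n[:2]
    print("tilt",np.degrees(np.arccos(n[2])).round(1),"horiz normal in stand",(h@xs).round(3),(h@ys).round(3),"rms mm",(r.std()*1000).round(2),"c",st(q.mean(0)+c).round(4),(q.mean(0)+c)[2].round(4))
if __name__=="__main__":
    s=load("side9.npz")
    fit(s,[(275,145),(290,153),(291,175),(287,178),(273,166)])
    fit(load("side0.npz"),[(283,147),(297,157),(294,188),(279,180)])
E
python3 plane.py
```

```text
tilt 55.0 horiz normal in stand -0.819 -0.011 rms mm 0.85 c [0.0496 0.0125] 0.0611
tilt 55.1 horiz normal in stand -0.821 -0.001 rms mm 0.94 c [0.0384 0.0041] 0.0288
```

Flush: the plate tilts 55.0°, against 55.1° for the face, and sits 9.4 mm off it, which is the plate's thickness. Now I'll retract slowly and check that it stays.

{"method": "move_arm", "body": {
  "deltas": [50,0,-1,0,0,0,0,50,0,-1,0,0,0,0,50,0,-1,0,0,0,0,50,0,-1,0,0,0,0,50,0,-1,0,0,0,0,50,0,-1,0,0,0,0,50,0,-1,0,0,0,0,50,0,-1,0,0,0,0]
}}

```text
t: 9.95
tcp_pos: [0.5577, -0.1008, 0.0004]
tool_rot: [0.443, 0.551, -0.442, 0.552]
force: [-0.5, 0.8, -0.1]
finger_gap: 0.583
```

```bash
python3 look.py 10;python3 - <<'E'
from h import *
from plane import fit
s=load("side10.npz")
crop(s,260,130,320,200,8,"pics/s10.png")
fit(s,[(275,145),(290,153),(291,175),(287,178),(273,166)])
E
```

```text
t 9.95 tcp [ 5.577e-01 -1.008e-01  4.000e-04] stand [-0.0062  0.0037] F [-0.5  0.8 -0.1] gap 0.583
tilt 55.0 horiz normal in stand -0.819 -0.002 rms mm 0.9 c [0.0494 0.0134] 0.062
```

View pics/s10.png

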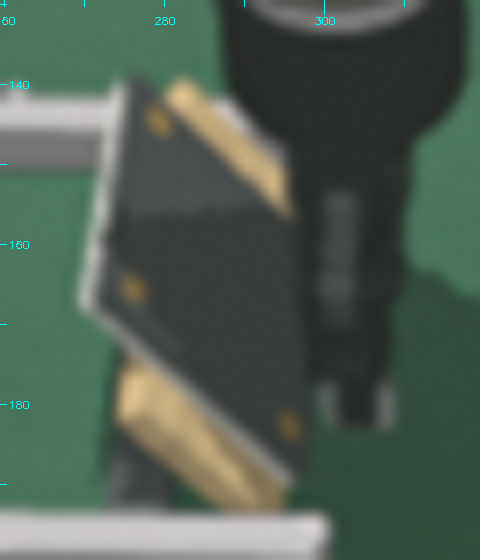

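```bash
python3 - <<'E'
from h import *
from station import manip
S=manip.sense(); print(S["q"].round(3)); plan(S,.06,.005,.2,'x')
E
```

```text
[-0.376  0.802  1.725  0.     0.614  0.976]
sg 1 rotvec [-8.996e+01  1.000e-02 -0.000e+00]
sg -1 rotvec [ 9.004e+01 -0.000e+00 -1.000e-02]
tcp [ 5.573e-01 -1.007e-01  3.000e-04] stand [-0.0065  0.0038] delta tool frame mm [-199.6   66.5   -1.1] F [-0.3  1.3  0.3]
```

{"method": "move_arm", "body": {
  "deltas": [50,0,-15,0,0,0,0,50,0,-20,0,0,0,0,50,-20,-15,0,0,0,0,85,-40,0,0,0,0,0,85,-45,0,0,0,0,0,85,-45,0,0,0,0,0,85,-45,0,0,0,0,0]
}}

```text
t: 10.7
tcp_pos: [0.5082, -0.1114, 0.1971]
tool_rot: [0.443, 0.552, -0.442, 0.552]
force: [0.4, -0.3, -1.0]
finger_gap: 0.999
```

{"method": "move_arm", "body": {
  "deltas": [85,0,0,0,-8.5,0,0,85,0,0,0,-8.5,0,0,85,0,0,0,-8.5,0,0,85,0,0,0,-8.5,0,0,85,0,0,0,-8.5,0,0,85,0,0,0,-8.5,0,0,85,0,0,0,-8.5,0,0,85,0,0,0,-8.5,0,0,85,0,0,0,-8.5,0,0,85,0,0,0,-8.5,0,0]
}}

```text
t: 11.7
tcp_pos: [0.5084, -0.1114, 0.1953]
tool_rot: [-0.049, 0.705, 0.049, 0.705]
force: [0.6, 0.3, -1.0]
finger_gap: 0.994
```

{"method": "move_arm", "body": {
  "deltas": [85,0,0,0,-5,0,0,85,0,0,0,0,0,0]
}}

```text
t: 11.9
tcp_pos: [0.5084, -0.1114, 0.1953]
tool_rot: [-0.077, 0.703, 0.077, 0.703]
force: [-0.1, 0.1, 0.5]
finger_gap: 0.996
```

```bash
python3 - <<'E'
from h import *
from station import manip,viewer
S=manip.sense(); print(S["q"].round(3),S["t"]); plan(S,.06,.005,.15,'x')
s=viewer.snapshot("top"); crop(s,285,100,395,220,5,"pics/top11.png")
E
```

```text
[-0.431  0.437  1.732  0.     0.973 -0.649] 11.9
sg 1 rotvec [ 0.02  0.   -0.  ]
sg -1 rotvec [-1.7998e+02  1.0000e-02  0.0000e+00]
tcp [ 0.5084 -0.1114  0.1953] stand [-0.0566  0.0039] delta tool frame mm [ 45.3   1.1 116.6] F [-0.1  0.1  0.5]
```

View pics/top11.png

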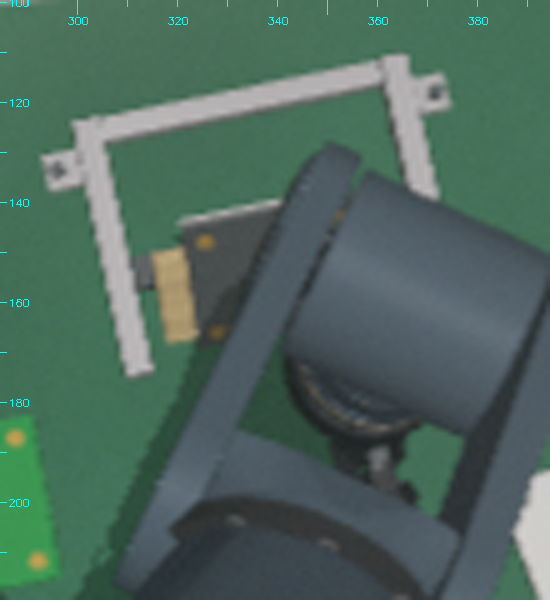

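{"method": "move_arm", "body": {
  "deltas": [85,0,1,39,0,0,0,85,0,0,39,0,0,0,85,0,0,39,0,0,0,85,20,0,0,0,0,0,85,30,0,0,0,0,0,85,30,0,0,0,0,0,85,20,0,0,0,0,0,85,10,0,0,0,0,0,85,5,0,0,0,0,0,85,0,0,0,0,0,0]
}}

```text
t: 12.95
tcp_pos: [0.6226, -0.0852, 0.0803]
tool_rot: [-0.077, 0.703, 0.077, 0.703]
force: [0.0, 0.5, -0.3]
finger_gap: 0.995
```

```bash
python3 look.py 12
```

```text
t 12.95 tcp [ 0.6226 -0.0852  0.0803] stand [0.0606 0.0048] F [ 0.   0.5 -0.3] gap 0.995
```

View pics/side12.png

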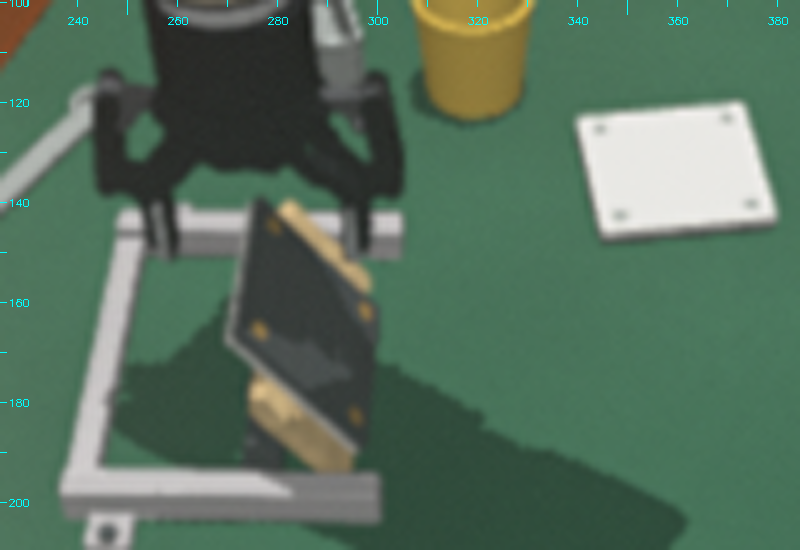

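{"method": "move_arm", "body": {
  "deltas": [85,10,0,0,0,0,0,85,10,0,0,0,0,0,85,5,0,0,0,0,0,85,0,0,-4,0,0,0,85,0,0,-4,0,0,0,85,0,0,-4,0,0,0,85,0,0,-4,0,0,0,85,0,0,-4,0,0,0,85,0,0,-3,0,0,0]
}}

```text
t: 13.9
tcp_pos: [0.5997, -0.0903, 0.0555]
tool_rot: [-0.077, 0.703, 0.077, 0.703]
force: [-0.3, -0.1, 0.8]
finger_gap: 0.996
```

```bash
python3 look.py 13
```

```text
t 13.9 tcp [ 0.5997 -0.0903  0.0555] stand [0.0371 0.0048] F [-0.3 -0.1  0.8] gap 0.996
```

View pics/side13.png

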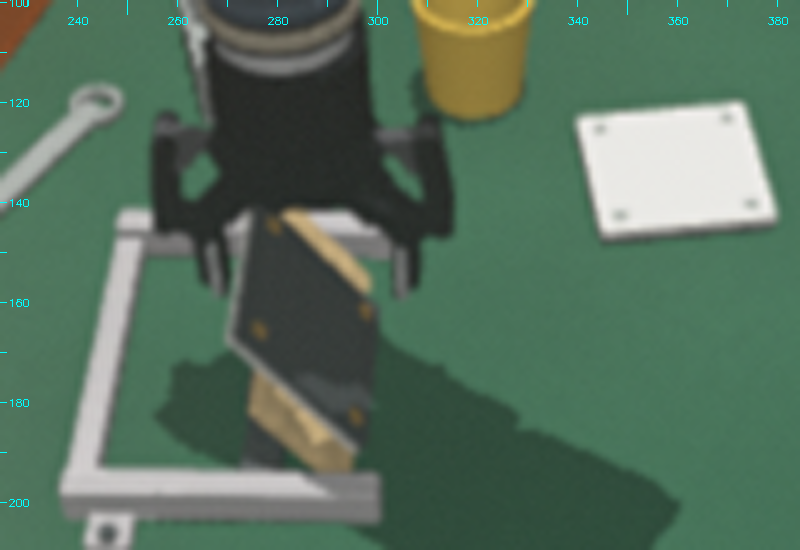

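{"method": "move_arm", "body": {
  "deltas": [70,-4,0,6,0,0,0,60,-4,0,6,0,0,0,48,0,0,6,0,0,0,48,0,0,0,0,0,0,48,0,0,0,0,0,0,48,0,0,-3,0,0,0,48,0,0,-3,0,0,0,48,0,0,-3,0,0,0,48,0,0,-3,0,0,0]
}}

```text
t: 14.85
tcp_pos: [0.6059, -0.089, 0.0635]
tool_rot: [-0.077, 0.703, 0.077, 0.703]
force: [1.6, 0.2, 1.4]
finger_gap: 0.563
```

```bash
python3 look.py 14
```

```text
t 14.85 tcp [ 0.6059 -0.089   0.0635] stand [0.0434 0.0047] F [1.6 0.2 1.4] gap 0.563
```

View pics/side14.png

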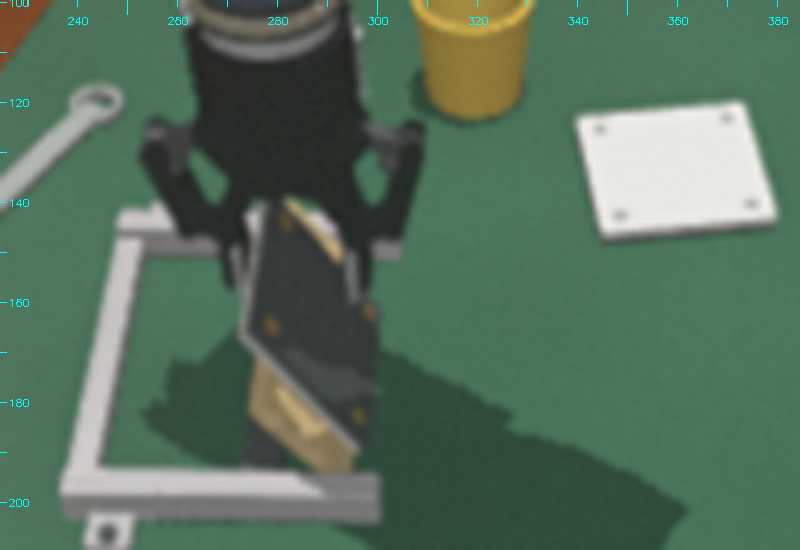

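{"method": "move_arm", "body": {
  "deltas": [48,0,0,-3,0,0,0,48,0,0,-3,0,0,0,48,0,0,-3,0,0,0,48,0,0,-3,0,0,0,48,0,0,-3,0,0,0]
}}

```text
t: 15.4
tcp_pos: [0.5909, -0.0921, 0.0632]
tool_rot: [-0.077, 0.703, 0.077, 0.703]
force: [0.4, -0.2, 0.7]
finger_gap: 0.564
```

```bash
python3 look.py 15
```

```text
t 15.4 tcp [ 0.5909 -0.0921  0.0632] stand [0.0281 0.0049] F [ 0.4 -0.2  0.7] gap 0.564
```

View pics/side15.png

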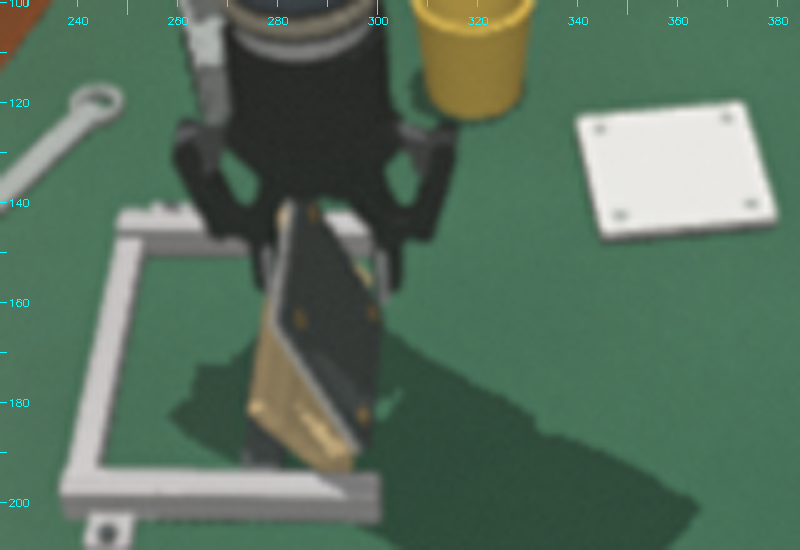

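{"method": "move_arm", "body": {
  "deltas": [48,0,0,-4,0,0,0,48,0,0,-4,0,0,0,48,0,0,-4,0,0,0,48,0,0,-4,0,0,0,48,0,0,-4,0,0,0,48,0,0,-4,0,0,0,48,0,0,-3,0,0,0,48,0,0,-3,0,0,0,48,0,0,-2,0,0,0]
}}

```text
t: 16.35
tcp_pos: [0.5597, -0.0991, 0.0633]
tool_rot: [-0.077, 0.703, 0.077, 0.703]
force: [0.5, 0.4, 0.9]
finger_gap: 0.563
```

```bash
python3 look.py 16
```

```text
t 16.35 tcp [ 0.5597 -0.0991  0.0633] stand [-0.0038  0.0049] F [0.5 0.4 0.9] gap 0.563
```

View pics/side16.png

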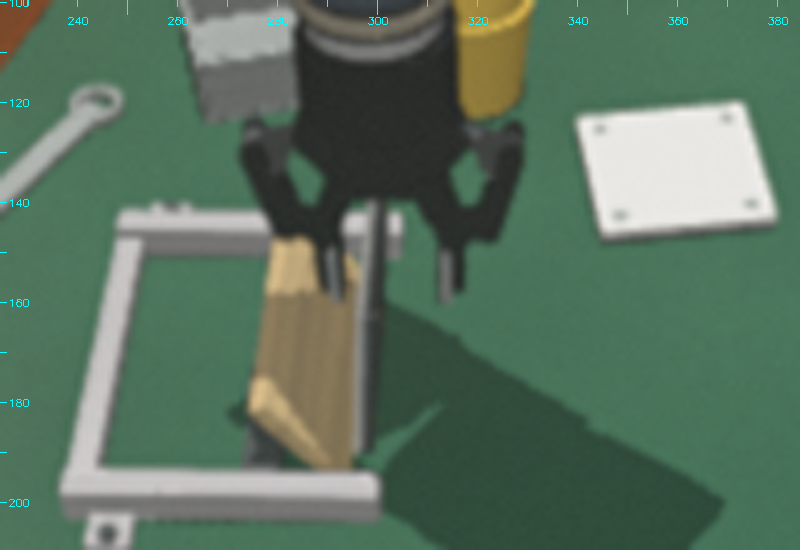

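{"method": "move_arm", "body": {
  "deltas": [48,0,0,-3,0,0,0,48,0,0,-3,0,0,0,48,0,0,-3,0,0,0,48,0,0,-3,0,0,0,48,0,0,-3,0,0,0,48,0,0,0,0,0,0]
}}

```text
t: 17.0
tcp_pos: [0.5447, -0.1023, 0.0632]
tool_rot: [-0.077, 0.703, 0.077, 0.703]
force: [-0.1, 0.1, 1.2]
finger_gap: 0.558
```

```bash
python3 look.py 17
```

```text
t 17.0 tcp [ 0.5447 -0.1023  0.0632] stand [-0.0192  0.005 ] F [-0.1  0.1  1.2] gap 0.558
```

View pics/side17.png

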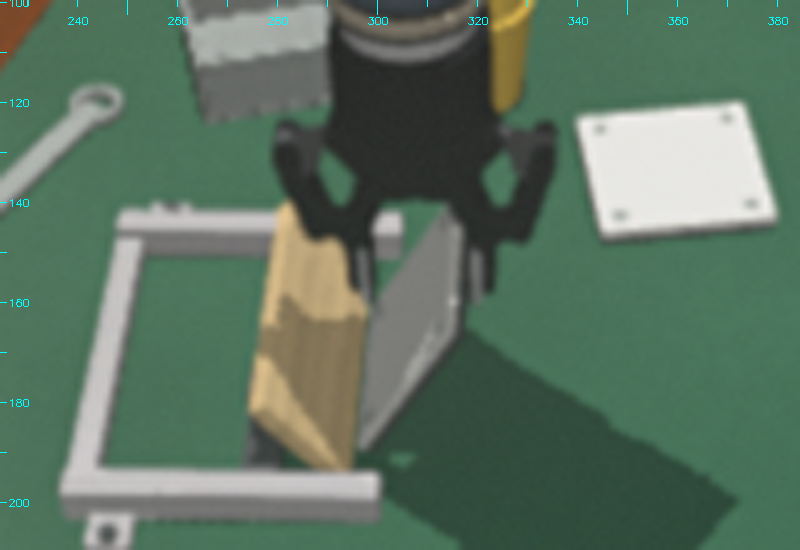

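{"method": "move_arm", "body": {
  "deltas": [48,0,0,-4,0,0,0,48,0,0,-4,0,0,0,48,0,0,-4,0,0,0,48,0,0,-4,0,0,0,48,5,0,-3,0,0,0,48,5,0,-3,0,0,0,48,5,0,-3,0,0,0,48,5,0,-3,0,0,0]
}}

```text
t: 17.85
tcp_pos: [0.5175, -0.1084, 0.0426]
tool_rot: [-0.077, 0.703, 0.077, 0.703]
force: [-1.8, -1.1, -1.1]
finger_gap: 0.566
```

```bash
python3 look.py 18
```

```text
t 17.85 tcp [ 0.5175 -0.1084  0.0426] stand [-0.0471  0.0049] F [-1.8 -1.1 -1.1] gap 0.566
```

View pics/side18.png

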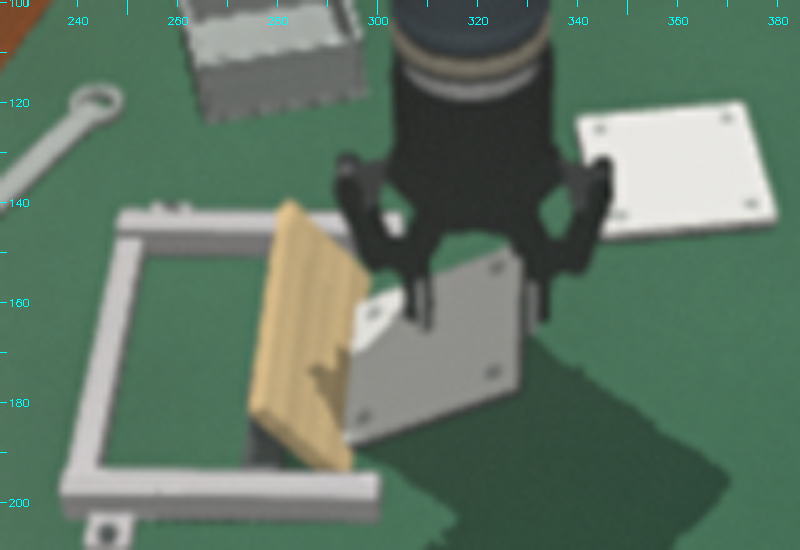

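{"method": "move_arm", "body": {
  "deltas": [58,3,0,1,0,0,0,66,4,0,1,0,0,0,75,5,0,1,0,0,0,75,5,0,1,0,0,0,75,6,0,0,0,0,0,75,4,0,0,0,0,0]
}}

```text
t: 18.5
tcp_pos: [0.5219, -0.1074, 0.0157]
tool_rot: [-0.077, 0.703, 0.077, 0.703]
force: [-0.8, 0.1, 0.0]
finger_gap: 0.879
```

```bash
python3 look.py 19
```

```text
t 18.5 tcp [ 0.5219 -0.1074  0.0157] stand [-0.0425  0.0049] F [-0.8  0.1  0. ] gap 0.879
```

View pics/side19.png

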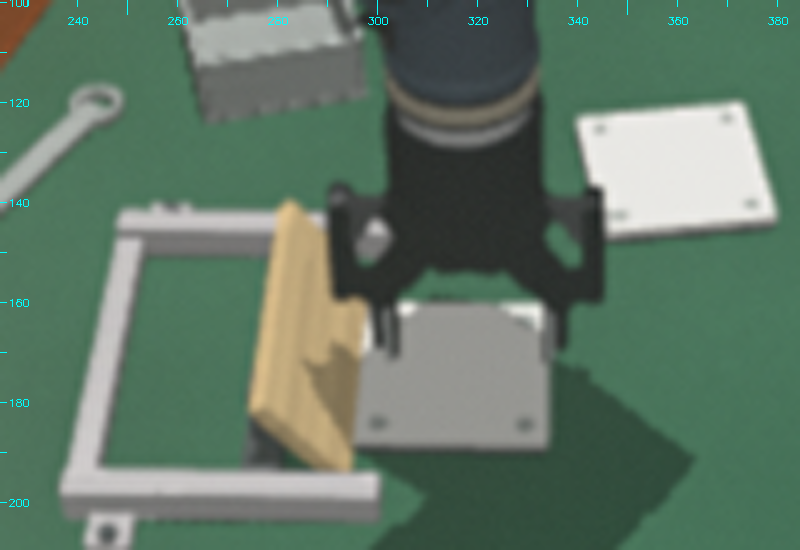

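{"method": "move_arm", "body": {
  "deltas": [75,1,0,-2,0,0,0,75,1,0,-2,0,0,0,75,1,0,-1,0,0,0,75,1,0,-1,0,0,0,75,0,0,-1,0,0,0,75,0,0,-1,0,0,0]
}}

```text
t: 19.15
tcp_pos: [0.5141, -0.1093, 0.0124]
tool_rot: [-0.077, 0.703, 0.077, 0.703]
force: [-0.7, 0.4, 0.4]
finger_gap: 0.878
```

```bash
python3 look.py 20
```

```text
t 19.15 tcp [ 0.5141 -0.1093  0.0124] stand [-0.0505  0.0047] F [-0.7  0.4  0.4] gap 0.878
```

View pics/side20.png

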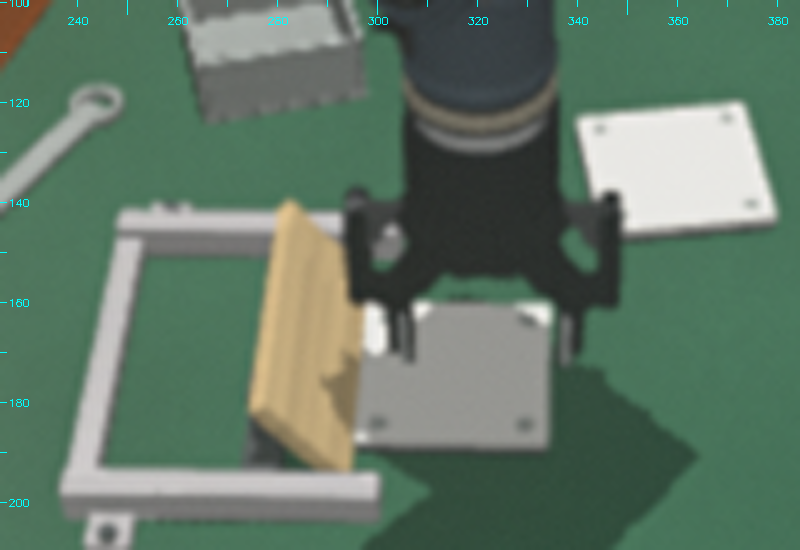

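The plate hasn't moved, so it looks already flat. I'll lift straight up and check.

{"method": "move_arm", "body": {
  "deltas": [75,-10,0,0,0,0,0,75,-20,0,0,0,0,0,75,-40,0,0,0,0,0,75,-40,0,0,0,0,0,75,-40,0,0,0,0,0,75,-40,0,-20,0,0,0,75,0,-45,-20,0,0,0,75,0,-45,-20,0,0,0,75,0,-45,-20,0,0,0,75,0,-45,-20,0,0,0]
}}

```text
t: 20.2
tcp_pos: [0.455, -0.3082, 0.2036]
tool_rot: [-0.078, 0.702, 0.077, 0.703]
force: [1.2, -0.4, 0.6]
finger_gap: 0.883
```

```bash
python3 look.py 21; python3 - <<'E'
from h import *
from station import viewer
s=viewer.snapshot("top");np.savez("top21.npz",**s)
cv2.imwrite("pics/top21.png",s["image"][:,:,::-1]); crop(s,285,100,425,220,5,"pics/ctop21.png")
E
```

```text
t 20.2 tcp [ 0.455  -0.3082  0.2036] stand [-0.1513 -0.1766] F [ 1.2 -0.4  0.6] gap 0.883
```

View pics/side21.png

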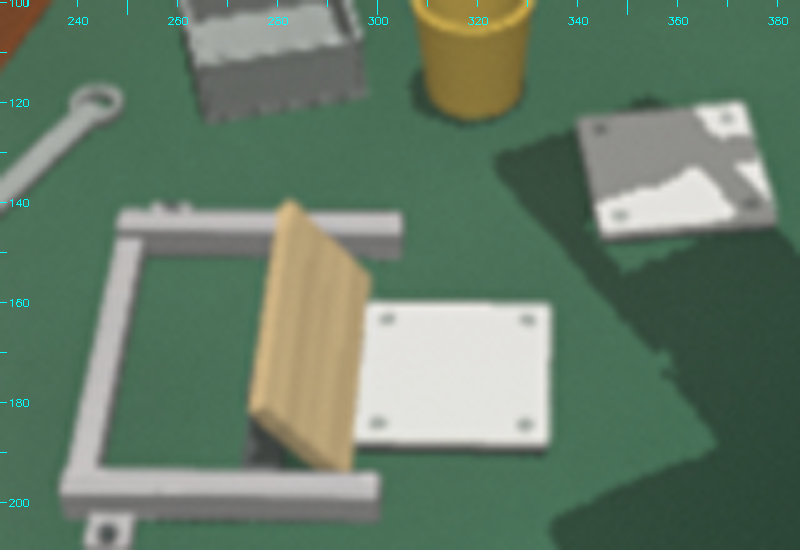

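View pics/ctop21.png

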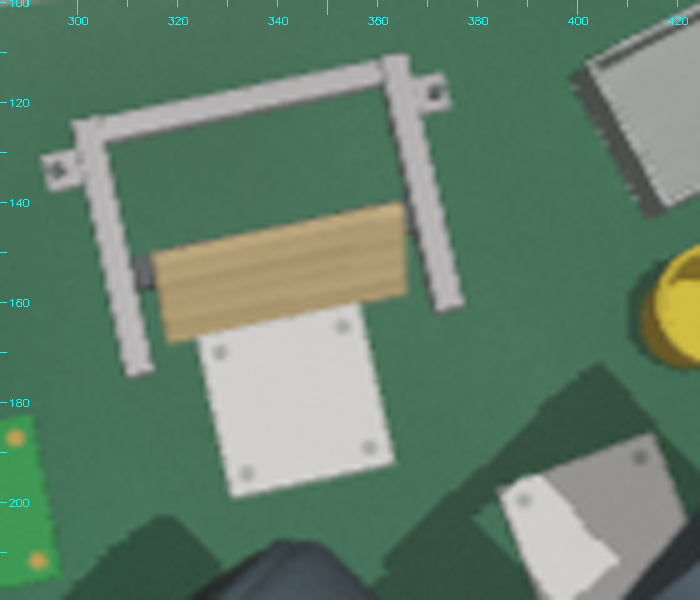

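View pics/top21.png

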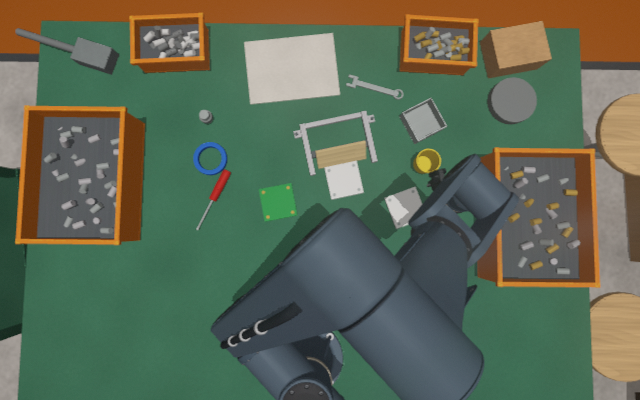

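```bash
python3 - <<'E'
from h import *
from plane import fit
fit(load("side21.npz"),[(301,163),(332,163),(332,186),(300,186)])
fit(load("top21.npz"),[(330,170),(353,164),(358,189),(335,195)])
fit(load("side21.npz"),[(340,165),(350,165),(345,190),(338,200)])
s=load("top21.npz")
P=lambda x,y,z: px2w(s,285+x/5-.5,100+y/5-.5,z)
print([st(P(*a,.01)).round(4).tolist() for a in[(198,336),(360,303),(396,463),(232,497)]])
E
```

```text
tilt 0.3 horiz normal in stand -0.002 -0.005 rms mm 1.34 c [-0.0354  0.0088] 0.0104
tilt 0.0 horiz normal in stand -0.0 -0.0 rms mm 2.19 c [-0.0358  0.0053] 0.0104
tilt 0.7 horiz normal in stand 0.011 -0.004 rms mm 1.27 c [-0.1066  0.0139] 0.0004
[[0.0149, 0.0563], [0.0144, -0.0447], [-0.0859, -0.0451], [-0.0855, 0.0567]]
```

Flat within 0.3°, white face up at z = 10.4 mm, and aligned directly in front of the foot. Robot clear, so I'm handing in.

```bash
python3 - <<'E'
from station import job
print(job.sign_off())
E
```

```text
the job is handed in; nothing more can be done
None
```

The plate is turned over: it lies flat on the bench, white side up, directly in front of the stand. I handed the job in at about 20 s of the 61 s allowed.

- **Climb:** I pushed the near edge with the fingertips until the plate leaned flush. It tilted 55.0° against 55.1° for the face, and sat 9.4 mm off it, close to its 10 mm thickness. The pushing force read at most about 10 N at the end of each move; I did not log it in between.
- **Tip:** After I backed off, the plate stayed leaning. I tipped it over its lower edge from behind with one finger and eased it down on the other. It slipped off that finger for the last few millimetres and dropped flat.
- **Last checks:** The plate was level within 0.3°, with its white face at a height of 10.4 mm. It was square to the stand, about 6 mm left of its centre line, with its far edge 3–4 mm from the face's foot. The robot was clear of everything, and the other objects looked unmoved in the top view. No check failed or disagreed.

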